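# Fetch the bushing from behind the press tools

### The arm

A 6-joint arm with a two-finger parallel gripper is mounted at the origin on the work surface. World frame = base frame: x ahead of the robot, y to its left, z up, the work surface at z = 0. Lengths are in m, angles in rad, forces in N, time in s.
With the tool pointing down it reaches from about 0.35 to 0.875 m from the base axis. Payload 4.2 kg.
Tool frame: the origin (TCP) lies between the finger pads; the fingertips stand 8 mm ahead of it and the grasp point (between the pads) lies 11 mm behind it; z points along the fingers, y is the line along which they close (so a half turn about z gives the same grasp; the last joint's range is limited). The gripper opens to 87 mm and grips with 3 to 60 N. Pads are 19 mm wide; open, the fingers measure 117 mm over their backs; the gripper's body (75 mm by 190 mm) begins 51 mm behind the grasp point.
Start: joints at [1.491, 0.385, 0.008, 0, -1.194, -0.259], TCP at [0.208, 0.589, 0.231] pointing down, gripper open.
Joint ranges: [-3.14, 3.14], [-1.21, 2.06], [-1.07, 1.41], [-3.16, 2.05], [-2.99, -0.16], [-3.1, 3.1]. Speed limits (rad/s): [2.79, 2.79, 3.14, 3.14, 3.14, 3.14].

### API

Orientations are given as a unit quaternion [x, y, z, w].
In Python, from rig import r gives the robot as it stands. The module is installed in compiled form; this text tells all that it offers.
- The arm moves only by the tool step_arm, never from a script. Its argument "plan" is one flat list of numbers, 7 for each row, row after row: the shift along the tool's x, y, z in cm, then the turn, a rotation vector about the tool's x, y, z in units of 8 degrees (1.0 is 8 degrees), then the opening, from -1 (shut) to 1 (fully open). In form: [tx, ty, tz, wx, wy, wz, fingers, tx, ty, tz, wx, wy, wz, fingers, ...]. A call has 1 to 8 rows; each row shifts and turns the commanded pose from where the row before left it, along the tool's axes as they then stand; what a row does not reach is not made up. A row lasts 1/10 s, in which the tool goes at most 50 mm and 8.59 degrees, less where a joint would pass 70% of its speed; a pose out of reach is approached as far as the arm can. A call with a gripper value outside its range is refused whole. The fingers move at their own pace and stop on an object; "squeeze" is the grip in N (left out, the last holds). Time passes only in rows, so rows that do not move let the fingers close. It gives the time, the measured TCP pose, the force, the opening and the grip force at its end, in the units of the state.
- r.sense(): the state, without advancing time (a new reading comes with each control period).
- r.snapshot(name): name is "scene" or "top" or "wrist"; returns a dict with "image" (480x640x3 uint8, red, green, blue), "mtx" (3x3 intrinsics, pixels), "D" ([k1, k2, p1, p2, k3] as OpenCV has them; the pictures are not rectified), "rvec" (rotation vector, rad) and "tvec" (3), from world to camera coordinates, as OpenCV has them. Camera axes: x right, y down, z forward; pixel columns grow to the right and rows downward; lengths in m; the calibration is good to about 2 mm. A picture is of the moment at which its call begins. There is no depth.
- r.finish_job(): hands the job in; it is judged then, once.
Trained networks look in a picture, given as the dict that the camera call returned (one of the last four; its "shot" number tells which), for a name from the list of things; names that differ only in an ending like _2 or _b are one class to them, and where a whole thing is asked for, a point or a joint stands for the part that bears it (a point fixed in the world has none). Each returns a list of dicts, best first, with "conf" (0 to 1); they miss things now and then, are a little off and sometimes report something else, mostly with a low value. They report only what shows in the picture. A call takes as long as a camera call. They do not tell look-alikes from the thing itself.
- r.look_for(picture, target): "extent" ([left, top, right, bottom] in pixels, round what is visible of it).
- r.masks_of(picture, target): "pixels" (480x640 bool, what is visible of it) and "extent" ([left, top, right, bottom] in pixels, round what is visible of it).
- r.mark_of(picture, target): "position" ([column, row] in pixels: a listed point, or the origin of a listed thing).
The state is a dict: "clock": time; "joint_pos": joint angles; "joint_vel": joint speeds; "effort": joint torques, N m; "eef_pos": TCP position; "eef_rot": TCP orientation; "wrist_force": force on the tool from outside, world axes, zero at the start; "torque": the same for the moment, N m; "finger_gap": finger opening in m; "grasp_force": force on a finger pad.
Only numpy, scipy, OpenCV 4.12 (cv2) and the standard library are available. Lean on these libraries where they do the work, as an engineer would, in place of code of your own. Each camera call takes 0.05 s, during which the arm holds its last target. There are 200 camera calls.

### The job

The brass flanged bushing stands at the back of the blue tool tray, behind three tall steel tools. First stand all three tall tools upright on the black rubber mat, then take the bushing and set it flange down, fully seated, in the round recess of the aluminium fixture, and only then put each tall tool back upright in the tray on the very spot it came from. Do not tip any of the tall tools over on the way.

Things in the scene. Friction and masses are not known exactly. Their poses are not given: they have to be found in the camera images.
- drift: Drift punch: bright steel, round, standing upright, 95 mm tall. Round foot of diameter 42 mm, 14 mm high, then a plain stem of diameter 26 mm from 18 mm height to the top. Origin at the centre of its underside, z up its axis. 0.25 to 0.45 kg. In the tray it stands on any one of three spots (in front, left or right of the bushing).
- jack: Machinist's jack: dark steel, round, standing upright, 88 mm tall. Conical base (diameter 50 mm at the bottom), narrow neck of diameter about 24 mm (45 to 59 mm high), then a plain cylindrical head of diameter 40 mm from 60 mm to 88 mm height. Origin at the centre of its underside, z up its axis. 0.25 to 0.45 kg. On any one of the same three spots.
- block: Setup block: bright steel rectangular block with small dark round marks (holes) on its faces, standing on end, 25 mm (its x) by 50 mm (its y) by 76 mm tall (its z). Origin at the centre of its underside. 0.35 to 0.65 kg. On any one of the same three spots, turned up to 0.4 rad from the tray's axes; its turn does not matter when it is put back.
- bushing: Flanged bushing to be fetched: brass, 34 mm tall, standing on its flange. Flange of diameter 52 mm and 8 mm high at the bottom, sleeve of diameter 40 mm above it, open bore of about 24 mm. Origin at the centre of its underside, z up its axis. About 0.2 kg. The only brass thing; it stands on the far half of the tray, with the three tall tools about 90 to 105 mm from it (centre to centre) on its robot side, left and right.
- tray: Fixed blue sheet-metal tool tray, 220 mm (its x) by 300 mm (its y), outer height 22 mm, walls 6 mm thick; its inner floor is 6 mm above the table. Origin at the centre of its underside, x pointing away from the robot. Also holds a small nut (13 mm high) and a small collar (11 mm high) in its two corners nearest the robot, which have no part in the job.
- mat: Fixed black rubber mat, flat, 260 mm (its x) by 150 mm (its y), 3 mm thick, on the table to the left or the right of the tray. Side area for the three tall tools: each must stand with its centre within the mat's edges. Origin at the centre of its underside, so its surface is at z = 3 mm.
- fixture: Fixed aluminium fixture plate, 140 by 140 by 30 mm high, on the opposite side of the tray from the mat, with a round recess in the middle of its top. Origin at the centre of its underside, z up.
- fixture_hole0 (a point): Centre of the mouth of the recess, level with the fixture's top face (30 mm above the table). The recess has diameter 68 mm and is 6 mm deep, so the seated bushing's underside lies 6 mm below this point.
Things that resemble listed ones, but are neither listed nor needed, are in the scene too. What is meant by the bushing is not green, red or turquoise, and is the larger of those in its own colour.

How it is judged:
On the way, in this order (a step that is already met when the one before it is completed fails the run):
1. all three tall tools stand released and upright, centres within the rubber mat, while the bushing has not left its place in the tray (within 25 mm of its start) (x of drift in the frame of mat between -0.13 and 0.13 m and y of drift in the frame of mat between -0.075 and 0.075 m and z of each of drift, jack, block in the frame of mat below 0.01 m and angle between each of drift, jack, block's own z axis and vertical below 0.15 rad and linear speed of each of drift, jack, block below 0.03 m/s and contact force between the fingers and drift below 0.2 N and x of jack in the frame of mat between -0.13 and 0.13 m and y of jack in the frame of mat between -0.075 and 0.075 m and contact force between the fingers and jack below 0.2 N and x of block in the frame of mat between -0.13 and 0.13 m and y of block in the frame of mat between -0.075 and 0.075 m and contact force between the fingers and block below 0.2 N and distance of bushing from where it was at the start of the episode below 0.025 m), for 0.2 s.
2. the bushing is seated flat in the recess and released, while the three tall tools still stand on the mat (horizontal distance between bushing and fixture_hole0 below 0.01 m and z of bushing in the frame of fixture_hole0 below -0.003 m and angle between bushing's own z axis and vertical below 0.12 rad and linear speed of each of bushing, drift, jack, block below 0.03 m/s and contact force between the fingers and bushing below 0.2 N and x of drift in the frame of mat between -0.13 and 0.13 m and y of drift in the frame of mat between -0.075 and 0.075 m and z of each of drift, jack, block in the frame of mat below 0.01 m and angle between each of drift, jack, block's own z axis and vertical below 0.15 rad and contact force between the fingers and drift below 0.2 N and x of jack in the frame of mat between -0.13 and 0.13 m and y of jack in the frame of mat between -0.075 and 0.075 m and contact force between the fingers and jack below 0.2 N and x of block in the frame of mat between -0.13 and 0.13 m and y of block in the frame of mat between -0.075 and 0.075 m and contact force between the fingers and block below 0.2 N), for 0.2 s.
At the end, for the whole second after the job is handed in: The bushing sits flat, flange down, on the floor of the recess (centre within 10 mm), and the drift, the jack and the block each stand upright in the tray within 15 mm of the spot where each stood at the start, whatever way each is turned; all released and at rest (horizontal distance between bushing and fixture_hole0 below 0.01 m and z of bushing in the frame of fixture_hole0 below -0.003 m and angle between bushing's own z axis and vertical below 0.12 rad and linear speed of each of bushing, drift, jack, block below 0.03 m/s and contact force between the fingers and bushing below 0.2 N and distance of each of drift, jack, block from where it was at the start of the episode below 0.015 m and angle between each of drift, jack, block's own z axis and vertical below 0.15 rad); the robot touches nothing.
It fails at once if the drift is tipped over (leans more than 0.7 rad) (angle between drift's own z axis and vertical above 0.7 rad).
It fails at once if the jack is tipped over (leans more than 0.7 rad) (angle between jack's own z axis and vertical above 0.7 rad).
It fails at once if the block is tipped over (leans more than 0.7 rad) (angle between block's own z axis and vertical above 0.7 rad).
It also fails if it takes over 144 s, if anything falls off the work surface, if the arm or the gripper's body presses on something with over 40 N, if the wrist force passes 120 N, or if a joint passes its speed limit or range.

## Working session

There is one attempt and no reset: what is moved stays moved. The work goes in short steps, Python scripts to look and compute and a tool call to move; the robot and the scene stay as the last step left them, time stands still between calls to the robot, and variables do not carry over. Pictures are saved under pics/ and viewed, at most 14 in all, crops included, and the job is handed in when it is done.

Besides the shell and the picture viewer there is one more tool, called by a JSON object that holds its "name" and its "arguments". step_arm: Moves the arm, as the interface text tells. Its arguments: {"type":"object","properties":{"plan":{"type":"array"},"squeeze":{"type":"number"}},"required":["plan"]}

```bash
mkdir -p pics; cat > h.py <<'E'
import numpy as np, cv2
from rig import r
from scipy.spatial.transform import Rotation as R
def save(img,n): cv2.imwrite('pics/'+n,np.ascontiguousarray(img[:,:,::-1]))
def ray(p,uv):
    u=cv2.undistortPoints(np.array([[uv]],float),np.array(p['mtx']),np.array(p['D']))[0,0]
    M=cv2.Rodrigues(np.array(p['rvec'],float))[0]; t=np.array(p['tvec'],float).ravel()
    return -M.T@t, M.T@np.array([u[0],u[1],1])
def onz(p,uv,z):
    c,d=ray(p,uv); return c+d*(z-c[2])/d[2]
def proj(p,X):
    return cv2.projectPoints(np.array(X,float).reshape(-1,1,3),np.array(p['rvec'],float),np.array(p['tvec'],float),np.array(p['mtx']),np.array(p['D']))[0].reshape(-1,2)
E
python3 - <<'E'
from h import *
s=r.sense(); print(s['eef_pos'],s['eef_rot'],s['clock'])
for n in ['top','scene']:
    p=r.snapshot(n); save(p['image'],n+'0.png')
    print(n,'cam',ray(p,(320,240))[0].round(3))
    for t in ['drift','jack','block','bushing','tray','mat','fixture','fixture_hole0']:
        for d in r.mark_of(p,t)[:3]:
            if d['conf']>.2: print(t,np.round(d['position'],1),round(d['conf'],2),onz(p,d['position'],{'fixture_hole0':.03,'tray':0,'mat':0,'fixture':0}.get(t,.006)).round(4))
E
```

```text
[0.20750383 0.58893252 0.22946502] [ 9.85668931e-01 -1.68687855e-01 -1.43359761e-04  1.07025858e-03] 0.0
top cam [ 0.443 -0.011  1.137]
drift [301.1 257.8] 0.58 [0.5776 0.059  0.006 ]
jack [376.  242.2] 0.74 [ 0.6147 -0.1241  0.006 ]
block [343.  279.5] 0.64 [ 0.5241 -0.0424  0.006 ]
bushing [333.8 240.8] 0.81 [ 0.6189 -0.0209  0.006 ]
bushing [241.5 286.1] 0.69 [0.5093 0.2039 0.006 ]
bushing [379.7 187.1] 0.68 [ 0.7536 -0.1366  0.006 ]
tray [341.6 258.6] 0.88 [ 0.5757 -0.0397  0.    ]
mat [183.6 287.5] 0.58 [0.5062 0.3493 0.    ]
fixture [473.6 267.3] 0.69 [ 0.5514 -0.3646  0.    ]
fixture_hole0 [477.9 265.9] 0.9 [ 0.5518 -0.3659  0.03  ]
scene cam [ 1.198 -0.144  0.68 ]
drift [333.2 227.3] 0.77 [0.5732 0.0556 0.006 ]
jack [254.6 256.6] 0.75 [ 0.6062 -0.1222  0.006 ]
block [282.6 220.2] 0.6 [ 0.52   -0.0444  0.006 ]
bushing [415.5 237.4] 0.91 [0.6517 0.2122 0.006 ]
bushing [264.1 319.1] 0.88 [ 0.7575 -0.132   0.006 ]
bushing [313.9 309.8] 0.87 [ 0.764  -0.0406  0.006 ]
tray [293.3 238.9] 0.75 [ 0.5758 -0.0341  0.    ]
mat [445.9 182.1] 0.6 [0.5016 0.3611 0.    ]
mat [298.5 249.7] 0.48 [ 0.6087 -0.0309  0.    ]
fixture [132.9 268.1] 0.82 [ 0.5599 -0.3645  0.    ]
fixture_hole0 [124.5 255.5] 0.65 [ 0.5496 -0.3713  0.03  ]
```

View pics/top0.png

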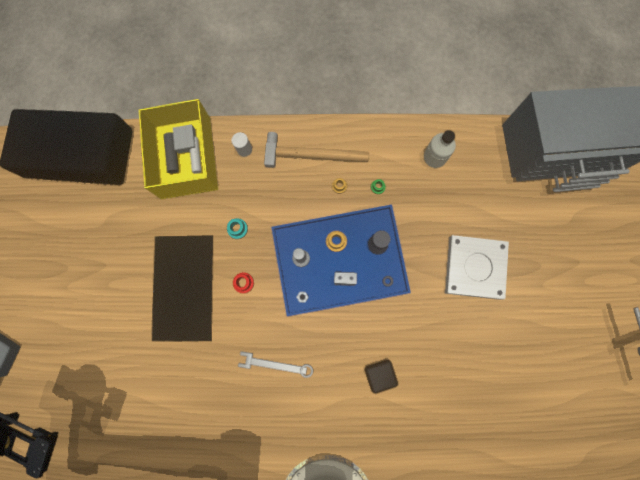

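View pics/scene0.png

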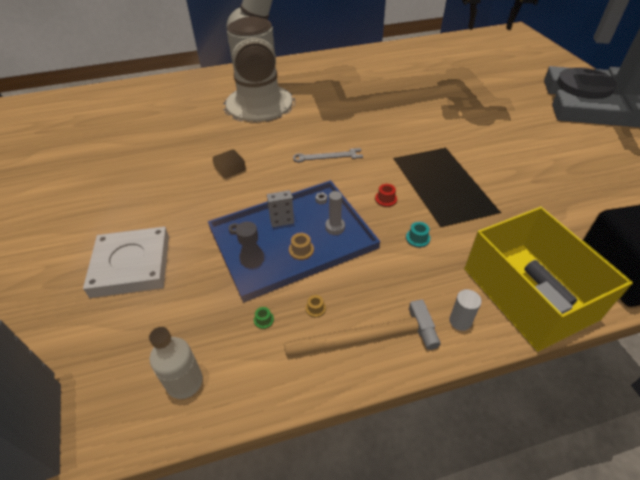

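The blue tray holds the drift at (301,258), the jack at (378,242) and the block at (345,279), with a brass bushing at (337,241). The mat is at (183,288) and the fixture recess at (478,267).

Bushing-like parts in the top view:
- red (243,283)
- turquoise (237,228)
- green (378,186)
- small brass (340,185), behind the tray
- large brass (337,241), in the tray

The one in the tray fits, since it is the larger of the two brass parts. I'll move over the tray and confirm it there.

{"name": "step_arm", "arguments": {"plan": [0,0,-1,0,0,1,1,0,0,-1,0,0,1,1,0,0,-1,0,0,1,1,0,0,-1,0,0,1,1,0,0,-1,0,0,1,1,0,0,-1,0,0,1,1,0,0,-1,0,0,1,1,0,0,0,0,0,1,1], "squeeze": 30}}

```text
clock: 1.7
eef_pos: [0.2079, 0.5901, 0.3024]
eef_rot: [0.745, -0.667, -0.001, -0.002]
wrist_force: [0.4, 0.1, -0.2]
finger_gap: 0.0865
grasp_force: 0.0
```

{"name": "step_arm", "arguments": {"plan": [0,0,0,0,0,0.81,1,4.1,-2.3,0,0,0,0,1,4.1,-2.3,0,0,0,0,1,4.1,-2.3,0,0,0,0,1,4.1,-2.3,0,0,0,0,1,4.1,-2.3,0,0,0,0,1,4.1,-2.3,0,0,0,0,1,4.1,-2.3,0,0,0,0,1]}}

```text
clock: 2.5
eef_pos: [0.3698, 0.301, 0.301]
eef_rot: [0.708, -0.706, -0.0, -0.0]
wrist_force: [2.1, 1.0, 0.1]
finger_gap: 0.087
grasp_force: 0.0
```

{"name": "step_arm", "arguments": {"plan": [4.1,-2.3,0,0,0,0,1,4.1,-2.3,0,0,0,0,1,4.1,-2.3,0,0,0,0,1,4.1,-2.3,0,0,0,0,1,4.1,-2.3,0,0,0,0,1,4.1,-2.3,0,0,0,0,1,4.1,-2.3,0,0,0,0,1,0,0,0,0,0,0,1]}}

```text
clock: 3.3
eef_pos: [0.5324, 0.0119, 0.3]
eef_rot: [-0.705, 0.709, -0.0, -0.001]
wrist_force: [-0.6, 0.4, -0.5]
finger_gap: 0.0869
grasp_force: 0.0
```

```bash
cat >> h.py <<'E'
def go(tgt,yaw=-np.pi/2):
    s=r.sense(); p=np.array(s['eef_pos']); M=R.from_quat(s['eef_rot']).as_matrix()
    y0=np.arctan2(M[1,0],M[0,0]); T=np.array([[np.cos(yaw),np.sin(yaw),0],[np.sin(yaw),-np.cos(yaw),0],[0,0,-1]])
    e=R.from_matrix(M.T@T).as_rotvec()
    print('rot8',(np.degrees(e)/8).round(2),'shift cm',(100*T.T@(np.array(tgt)-p)).round(2))
E
python3 - <<'E'
from h import *
p=r.snapshot('wrist'); save(p['image'],'w1.png'); print(ray(p,(320,240)))
for t in ['drift','jack','block','bushing']:
    for d in r.mark_of(p,t)[:2]: print(t,np.round(d['position'],1),round(d['conf'],2),onz(p,d['position'],.006).round(4))
for t in ['drift','jack','block','bushing']:
    for d in r.masks_of(p,t)[:2]: print(t,np.round(d['extent']),round(d['conf'],2))
E
```

```text
(array([ 0.53272961, -0.0572479 ,  0.45389195]), array([ 4.71066757e-04,  2.41546510e-01, -9.70473346e-01]))
drift [290.4 238.4] 0.6 [0.572  0.0519 0.006 ]
jack [256.   94.4] 0.66 [ 0.6088 -0.1261  0.006 ]
block [328.9 164.6] 0.84 [ 0.5213 -0.0431  0.006 ]
bushing [141.5 172.4] 0.91 [ 0.7592 -0.0354  0.006 ]
bushing [242.4 347. ] 0.77 [0.6457 0.2128 0.006 ]
drift [266. 226. 304. 279.] 0.82
jack [220.  56. 278. 115.] 0.62
block [316. 141. 345. 189.] 0.84
bushing [312. 339. 347. 363.] 0.9
bushing [119. 156. 159. 187.] 0.89
```

View pics/w1.png

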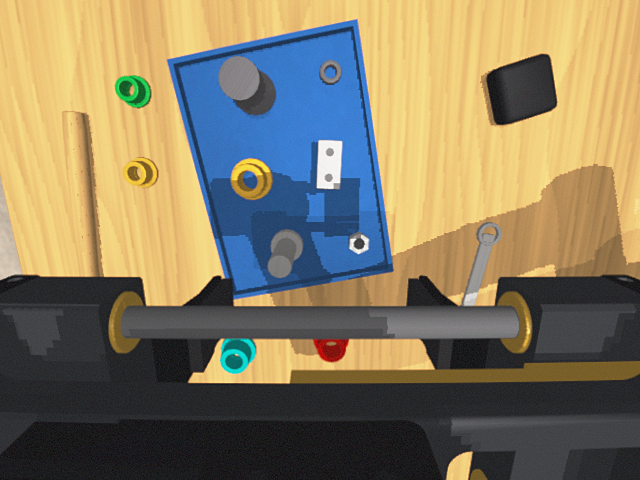

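The wrist view shows the drift top at (280,264), the jack top at (239,80) and the block top at (329,164). The large brass bushing is at (251,179) in the tray, clearly bigger than the small brass one at (140,173) outside it. I'll compute the positions from the tops and take one enlarged crop.

```bash
python3 - <<'E'
from h import *
p=r.snapshot('wrist'); im=p['image']
print('drift top',onz(p,(280,264),.101).round(4),'jack top',onz(p,(239.5,80),.094).round(4),'bush top',onz(p,(251,178),.04).round(4))
m=r.masks_of(p,'block')[0]['pixels'].astype(np.uint8)
print('block',cv2.minAreaRect(np.argwhere(m)[:,::-1].astype(np.float32)))
c=[onz(p,q,.082)[:2] for q in [(320,140),(342,142),(337,189),(316,187)]]; print(np.round(c,4),np.mean(c,0).round(4))
t=r.snapshot('top')
for n in ['drift','jack','block','mat','fixture','bushing']:
    for d in r.mark_of(t,n)[:2]: print(n,np.round(d['position'],1),round(d['conf'],2),onz(t,d['position'],.006).round(4))
print('mat',[onz(t,q,.003).round(3)[:2] for q in [(155,236),(213,236),(212,341),(152,341)]])
c=cv2.resize(im[20:300,60:400],None,fx=2.1,fy=2.1,interpolation=cv2.INTER_CUBIC); save(c,'crop1.png')
E
```

```text
drift top [0.5735 0.0627 0.101 ] jack top [ 0.6087 -0.1197  0.094 ] bush top [ 0.6122 -0.0231  0.04  ]
block ((327.5, 159.0), (50.0, 25.0), 90.0)
[[ 0.5314 -0.0648]
 [ 0.5088 -0.0629]
 [ 0.5132 -0.0148]
 [ 0.5355 -0.0168]] [ 0.5222 -0.0398]
jack [376.  241.8] 0.73 [ 0.6157 -0.1241  0.006 ]
jack [475.8 270.2] 0.37 [ 0.5437 -0.3678  0.006 ]
block [347.7 279.5] 0.62 [ 0.524  -0.0538  0.006 ]
fixture [473.1 267.9] 0.86 [ 0.5494 -0.3614  0.006 ]
bushing [379.9 186.4] 0.5 [ 0.7554 -0.1371  0.006 ]
bushing [340.5 183.9] 0.46 [ 0.7625 -0.0389  0.006 ]
mat [array([0.635, 0.427]), array([0.634, 0.278]), array([0.377, 0.275]), array([0.375, 0.424])]
```

View pics/crop1.png

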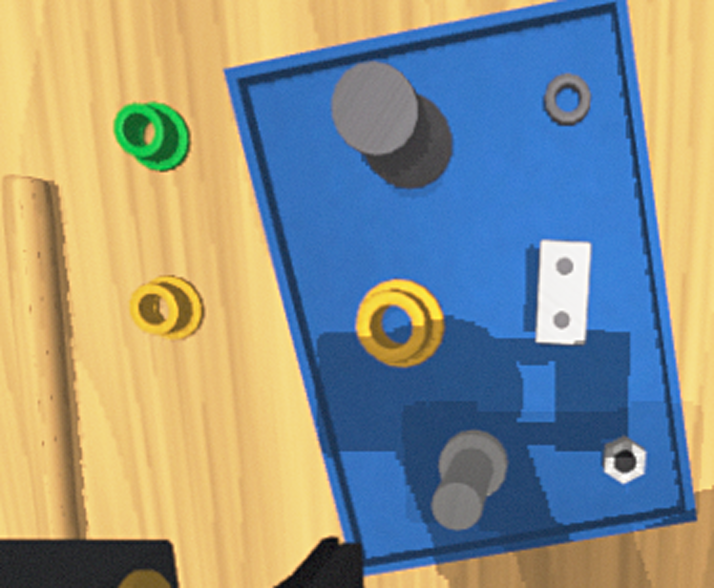

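Confirmed: the bushing at crop (394,324) is the larger brass part. The arm had settled between the two shots, so I'm recomputing from the crop pixels.

```bash
python3 - <<'E'
from h import *
p=r.snapshot('wrist')
f=lambda c:(60+c[0]/2.1,20+c[1]/2.1)
for n,c,z in [('drift top',(458,506),.101),('drift foot',(473,466),.02),('jack',(375,108),.094),('bush',(394,324),.04)]: print(n,onz(p,f(c),z).round(4))
b=np.array([onz(p,f(q),.082)[:2] for q in [(541,240),(591,242),(584,344),(536,343)]]);print(b.round(4),b.mean(0).round(4))
print(r.sense()['eef_pos'])
go([.573,.06,.06])
E
```

```text
drift top [0.5756 0.0581 0.101 ]
drift foot [0.5758 0.058  0.02  ]
jack [ 0.6091 -0.1285  0.094 ]
bush [ 0.6159 -0.0287  0.04  ]
[[ 0.5339 -0.0714]
 [ 0.5095 -0.0705]
 [ 0.5122 -0.0213]
 [ 0.5364 -0.0218]] [ 0.523  -0.0463]
[0.53077765 0.01604673 0.30053632]
rot8 [ 0.   -0.    0.01] shift cm [-4.4  -4.22 24.05]
```

{"name": "step_arm", "arguments": {"plan": [-2.1,-2.2,0,0,0,0,1,-2.1,-2.2,0,0,0,0,1,0,0,4,0,0,0,1,0,0,4,0,0,0,1,0,0,3,0,0,0,1,0,0,1,0,0,0,1,0,0,0,0,0,0,1,0,0,0,0,0,0,1]}}

```text
clock: 5.05
eef_pos: [0.5759, 0.0583, 0.1823]
eef_rot: [0.708, -0.706, 0.001, -0.001]
wrist_force: [-0.2, 0.6, -0.2]
finger_gap: 0.0869
grasp_force: 0.0
```

```bash
python3 - <<'E'
from h import *
p=r.snapshot('wrist')
print(r.sense()['eef_pos'])
for d in r.mark_of(p,'drift')[:1]: print(d['conf'],onz(p,d['position'],.006).round(4))
go([.5757,.058,.059])
save(p['image'],'w2.png')
E
```

```text
[0.57607117 0.05844778 0.18270795]
0.87 [0.576  0.0611 0.006 ]
rot8 [-0.03  0.01  0.02] shift cm [ 0.05  0.03 12.38]
```

View pics/w2.png

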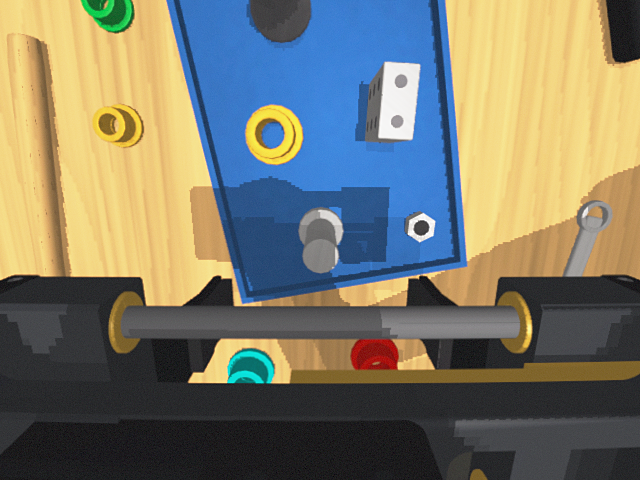

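The drift top at (320,255) lies midway between the fingers (columns 220 and 420). I'll descend and grip.

{"name": "step_arm", "arguments": {"plan": [0,0,4,0,0,0,1,0,0,4,0,0,0,1,0,0,3,0,0,0,1,0,0,1.3,0,0,0,1,0,0,0,0,0,0,1,0,0,0,0,0,0,-0.6,0,0,0,0,0,0,-0.6,0,0,0,0,0,0,-0.6], "squeeze": 30}}

```text
clock: 5.95
eef_pos: [0.5758, 0.0585, 0.0593]
eef_rot: [0.708, -0.706, 0.001, -0.002]
wrist_force: [-0.3, -0.0, -0.0]
finger_gap: 0.0704
grasp_force: 0.0
```

{"name": "step_arm", "arguments": {"plan": [0,0,0,0,0,0,-0.6,0,0,0,0,0,0,-0.6,0,0,0,0,0,0,-0.6,0,0,0,0,0,0,-0.6]}}

```text
clock: 6.35
eef_pos: [0.5747, 0.0582, 0.0576]
eef_rot: [0.708, -0.706, 0.0, -0.0]
wrist_force: [-0.1, 0.7, 0.3]
finger_gap: 0.039
grasp_force: 0.0
```

{"name": "step_arm", "arguments": {"plan": [0,0,0,0,0,0,-1,0,0,0,0,0,0,-1,0,0,0,0,0,0,-1,0,0,0,0,0,0,-1]}}

```text
clock: 6.75
eef_pos: [0.575, 0.0582, 0.0575]
eef_rot: [0.708, -0.706, 0.0, -0.0]
wrist_force: [0.1, 0.3, -1.0]
finger_gap: 0.0259
grasp_force: 30.0
```

{"name": "step_arm", "arguments": {"plan": [0,0,-2,0,0,0,-1,0,0,-3,0,0,0,-1,0,0,-3,0,0,0,-1,-3,0,0,0,0,0,-1,-3.5,-0.5,0,0,0,0,-1,-4,-0.5,0,0,0,0,-1,-4,-0.5,0,0,0,0,-1,-4,-0.5,0,0,0,0,-1]}}

```text
clock: 7.55
eef_pos: [0.5931, 0.2441, 0.1362]
eef_rot: [0.708, -0.707, -0.001, 0.002]
wrist_force: [0.2, 0.0, -3.1]
finger_gap: 0.0255
grasp_force: 30.0
```

{"name": "step_arm", "arguments": {"plan": [-4,0,0,0,0,0,-1,-4,0,0,0,0,0,-1,-2,0,0,0,0,0,-1,-0.8,0,0,0,0,0,-1,0,0,0,0,0,0,-1,0,0,0,0,0,0,-1]}}

```text
clock: 8.15
eef_pos: [0.5938, 0.3496, 0.137]
eef_rot: [0.707, -0.707, -0.0, 0.001]
wrist_force: [-0.4, -0.2, -3.1]
finger_gap: 0.0251
grasp_force: 30.0
```

Next: lower 8.1 cm, open, and rise.

{"name": "step_arm", "arguments": {"plan": [0,0,3,0,0,0,-1,0,0,3,0,0,0,-1,0,0,1.5,0,0,0,-1,0,0,0.5,0,0,0,-1,0,0,0.2,0,0,0,-1,0,0,0,0,0,0,-1,0,0,0,0,0,0,-1]}}

```text
clock: 8.85
eef_pos: [0.595, 0.3518, 0.0572]
eef_rot: [0.708, -0.706, 0.0, -0.001]
wrist_force: [-0.3, 0.7, -2.6]
finger_gap: 0.0255
grasp_force: 30.0
```

{"name": "step_arm", "arguments": {"plan": [0,0,0.2,0,0,0,-1,0,0,0.1,0,0,0,-1,0,0,0,0,0,0,-1,0,0,0,0,0,0,0.2,0,0,0,0,0,0,0.6,0,0,0,0,0,0,0.6,0,0,0,0,0,0,0.6,0,0,0,0,0,0,0.6]}}

```text
clock: 9.65
eef_pos: [0.5941, 0.3511, 0.0523]
eef_rot: [0.708, -0.706, 0.0, 0.0]
wrist_force: [-0.6, 0.9, 0.0]
finger_gap: 0.0575
grasp_force: 0.0
```

{"name": "step_arm", "arguments": {"plan": [0,0,-2,0,0,0,1,0,0,-3,0,0,0,1,0,0,-4,0,0,0,1,0,0,-3,0,0,0,1]}}

```text
clock: 10.05
eef_pos: [0.5947, 0.3514, 0.175]
eef_rot: [0.708, -0.706, 0.0, -0.001]
wrist_force: [0.7, 0.8, 1.1]
finger_gap: 0.0846
grasp_force: 0.0
```

```bash
python3 - <<'E'
from h import *
p=r.snapshot('wrist')
for d in r.mark_of(p,'drift')[:1]: print(d['conf'],onz(p,d['position'],.003).round(4))
t=r.snapshot('top')
for d in r.mark_of(t,'drift')[:1]: print(d['conf'],onz(t,d['position'],.003).round(4))
print('jack',[ (d['conf'],onz(t,d['position'],.006).round(4)) for d in r.mark_of(t,'jack')[:1]])
go([.609,-.1285,.0675])
E
```

```text
0.83 [0.5938 0.3503 0.003 ]
0.52 [0.6013 0.3592 0.003 ]
jack [(0.88, array([ 0.6142, -0.1275,  0.006 ]))]
rot8 [ 0.01 -0.    0.01] shift cm [47.95 -1.54 10.44]
```

{"name": "step_arm", "arguments": {"plan": [4.4,0,0,0,0,0,1,4.4,0,0,0,0,0,1,4.4,0,0,0,0,0,1,4.4,0,0,0,0,0,1,4.4,0,0,0,0,0,1,4.4,0,0,0,0,0,1,4.4,0,0,0,0,0,1,4.4,0,0,0,0,0,1]}}

```text
clock: 11.1
eef_pos: [0.5936, -0.0027, 0.1708]
eef_rot: [0.708, -0.706, -0.001, 0.001]
wrist_force: [0.7, -1.0, 0.2]
finger_gap: 0.0872
grasp_force: 0.0
```

{"name": "step_arm", "arguments": {"plan": [4.4,-0.5,0,0,0,0,1,4.4,-0.5,0,0,0,0,1,3,-0.5,0,0,0,0,1,1,0,0,0,0,0,1,0,0,0,0,0,0,1,0,0,0,0,0,0,1]}}

```text
clock: 11.7
eef_pos: [0.6095, -0.128, 0.1716]
eef_rot: [0.708, -0.706, -0.001, 0.001]
wrist_force: [0.2, -0.0, 0.1]
finger_gap: 0.0872
grasp_force: 0.0
```

```bash
python3 - <<'E'
from h import *
p=r.snapshot('wrist'); save(p['image'],'w3.png')
for d in r.mark_of(p,'jack')[:1]: print(d['conf'],onz(p,d['position'],.006).round(4))
print(r.sense()['eef_pos']);go([.609,-.1285,.068])
E
```

```text
0.55 [ 0.6077 -0.1283  0.006 ]
[ 0.60988397 -0.12736767  0.17225516]
rot8 [0.   0.   0.03] shift cm [ 0.11  0.09 10.43]
```

View pics/w3.png

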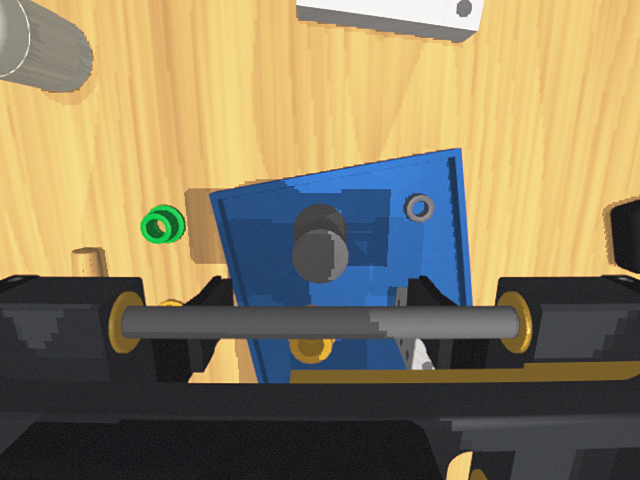

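The jack head at (320,256) is centred between the fingers, so I'll descend and grip.

{"name": "step_arm", "arguments": {"plan": [0.1,0,4,0,0,0,1,0,0,4,0,0,0,1,0,0,2,0,0,0,1,0,0,0.4,0,0,0,1,0,0,0,0,0,0,0.2,0,0,0,0,0,0,-0.3,0,0,0,0,0,0,-0.3,0,0,0,0,0,0,-0.3]}}

```text
clock: 12.6
eef_pos: [0.6108, -0.1297, 0.07]
eef_rot: [0.708, -0.706, 0.001, -0.001]
wrist_force: [0.2, 0.2, -0.1]
finger_gap: 0.0627
grasp_force: 0.0
```

{"name": "step_arm", "arguments": {"plan": [0,0,0,0,0,0,-0.4,0,0,0,0,0,0,-0.4,0,0,0,0,0,0,-1,0,0,0,0,0,0,-1,0,0,0,0,0,0,-1,0,0,0,0,0,0,-1,0,0,0,0,0,0,-1]}}

```text
clock: 13.3
eef_pos: [0.6099, -0.1298, 0.0687]
eef_rot: [0.708, -0.706, -0.0, 0.0]
wrist_force: [-2.3, -0.2, 2.1]
finger_gap: 0.0388
grasp_force: 30.0
```

{"name": "step_arm", "arguments": {"plan": [0,0,-2,0,0,0,-1,0,0,-4,0,0,0,-1,0,0,-4,0,0,0,-1,-2,0,0,0,0,0,-1,-4,0,0,0,0,0,-1,-4,1.5,0,0,0,0,-1,-4,1.5,0,0,0,0,-1,-4,1.5,0,0,0,0,-1]}}

```text
clock: 14.1
eef_pos: [0.5634, 0.0516, 0.1671]
eef_rot: [0.707, -0.707, -0.001, 0.001]
wrist_force: [1.3, -0.5, -2.5]
finger_gap: 0.0391
grasp_force: 30.0
```

{"name": "step_arm", "arguments": {"plan": [-4,1.5,0,0,0,0,-1,-4,1.5,0,0,0,0,-1,-4,1.5,0,0,0,0,-1,-4,1.5,0,0,0,0,-1,-4,0,0,0,0,0,-1,-4,0,0,0,0,0,-1,-4,0,0,0,0,0,-1,-2,0,0,0,0,0,-1]}}

```text
clock: 14.9
eef_pos: [0.5035, 0.3531, 0.1671]
eef_rot: [0.708, -0.706, -0.0, 0.0]
wrist_force: [0.1, 0.5, -3.1]
finger_gap: 0.039
grasp_force: 30.0
```

{"name": "step_arm", "arguments": {"plan": [0,0,0,0,0,0,-1,0,0,0,0,0,0,-1]}}

```text
clock: 15.1
eef_pos: [0.5034, 0.3496, 0.1672]
eef_rot: [0.708, -0.706, -0.0, 0.001]
wrist_force: [-0.2, -1.0, -2.9]
finger_gap: 0.039
grasp_force: 30.0
```

{"name": "step_arm", "arguments": {"plan": [0,0,3.5,0,0,0,-1,0,0,3.5,0,0,0,-1,0,0,2,0,0,0,-1,0,0,0.7,0,0,0,-1,0,0,0.3,0,0,0,-1,0,0,0,0,0,0,-1,0,0,0,0,0,0,-1,0,0,0,0,0,0,-1]}}

```text
clock: 15.9
eef_pos: [0.5047, 0.3505, 0.0699]
eef_rot: [0.708, -0.706, -0.0, -0.001]
wrist_force: [-0.5, 0.4, -3.1]
finger_gap: 0.0391
grasp_force: 30.0
```

{"name": "step_arm", "arguments": {"plan": [0,0,0.2,0,0,0,-1,0,0,0.1,0,0,0,-1,0,0,0.1,0,0,0,-1,0,0,0,0,0,0,-1,0,0,0,0,0,0,-1]}}

```text
clock: 16.4
eef_pos: [0.5042, 0.3503, 0.0657]
eef_rot: [0.708, -0.706, 0.0, -0.0]
wrist_force: [-3.3, -0.5, 6.0]
finger_gap: 0.0395
grasp_force: 30.0
```

{"name": "step_arm", "arguments": {"plan": [0,0,0,0,0,0,0.2,0,0,0,0,0,0,0.5,0,0,0,0,0,0,0.5,0,0,0,0,0,0,0.5,0,0,-2,0,0,0,0.5,0,0,-4,0,0,0,0.5,0,0,-4,0,0,0,1,0,0,0,0,0,0,1]}}

```text
clock: 17.2
eef_pos: [0.5073, 0.3525, 0.1713]
eef_rot: [0.708, -0.706, 0.001, -0.007]
wrist_force: [0.8, 0.8, 0.5]
finger_gap: 0.0746
grasp_force: 0.0
```

```bash
python3 - <<'E'
from h import *
p=r.snapshot('wrist'); save(p['image'],'w4.png')
for n in ['jack','drift']:
  for d in r.mark_of(p,n)[:1]: print(n,d['conf'],onz(p,d['position'],.003).round(4))
print(r.sense()['eef_pos']);go([.523,-.0463,.17],-np.pi/2-.05)
E
```

```text
jack 0.55 [0.505  0.3544 0.003 ]
[0.5037899  0.34976829 0.16410867]
rot8 [ 0.01 -0.    0.37] shift cm [39.46 -3.9  -0.59]
```

View pics/w4.png

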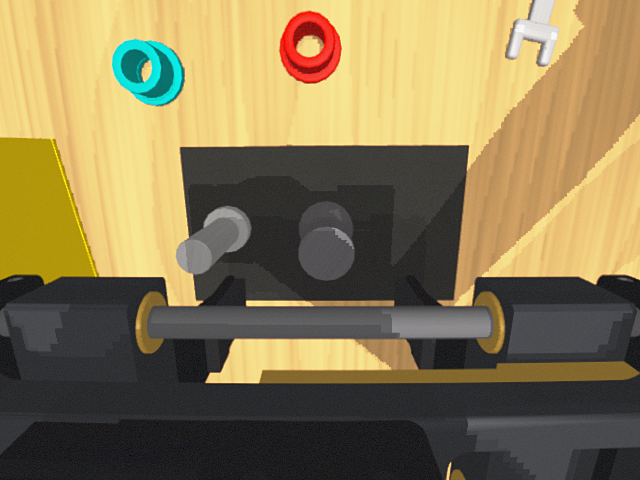

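Both the drift (foot at 232,230) and the jack (head at 326,252) stand upright on the mat. The block is next.

{"name": "step_arm", "arguments": {"plan": [0,0,0,0,0,0.37,1,4.4,-0.4,-0.1,0,0,0,1,4.4,-0.5,-0.1,0,0,0,1,4.4,-0.5,-0.1,0,0,0,1,4.4,-0.5,-0.1,0,0,0,1,4.4,-0.5,-0.1,0,0,0,1,4.4,-0.5,-0.1,0,0,0,1,4.4,-0.5,0,0,0,0,1]}}

```text
clock: 18.15
eef_pos: [0.5218, 0.0387, 0.1691]
eef_rot: [-0.689, 0.724, 0.001, -0.001]
wrist_force: [0.8, -1.2, -0.1]
finger_gap: 0.087
grasp_force: 0.0
```

{"name": "step_arm", "arguments": {"plan": [4.4,-0.5,0,0,0,0,1,3,0,0,0,0,0,1,1.3,0,0,0,0,0,1,0,0,0,0,0,0,1,0,0,0,0,0,0,1]}}

```text
clock: 18.65
eef_pos: [0.5232, -0.0461, 0.1698]
eef_rot: [-0.689, 0.725, 0.0, -0.001]
wrist_force: [0.8, 0.2, 0.2]
finger_gap: 0.087
grasp_force: 0.0
```

```bash
python3 - <<'E'
from h import *
p=r.snapshot('wrist'); save(p['image'],'w5.png')
for d in r.mark_of(p,'block')[:1]: print(d['conf'],onz(p,d['position'],.006).round(4))
print(r.sense()['eef_pos']);go([.523,-.0463,.05],-np.pi/2-.05)
E
```

```text
0.59 [ 0.5219 -0.0479  0.006 ]
[ 0.52349174 -0.04541649  0.17017698]
rot8 [ 0.   -0.    0.01] shift cm [ 0.09  0.04 12.02]
```

View pics/w5.png

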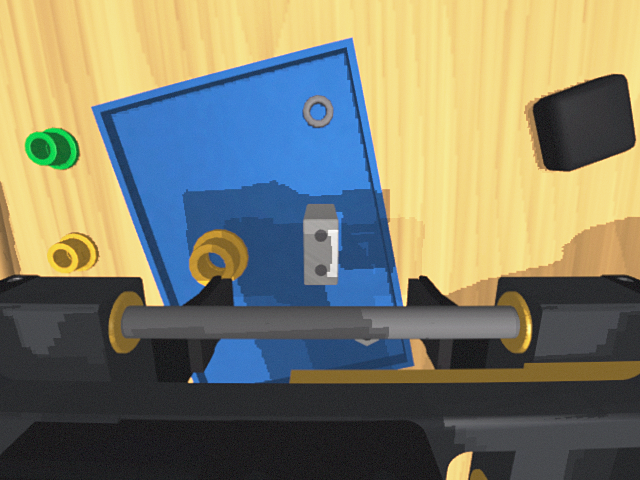

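The block top at (321,252) is centred and square to the fingers. I'll descend with a smaller opening and grip.

{"name": "step_arm", "arguments": {"plan": [0,0,3,0,0,0,0.3,0,0,3,0,0,0,0.3,0,0,3,0,0,0,0.3,0,0,2,0,0,0,0.3,0,0,0.7,0,0,0,0.3,0,0,0,0,0,0,0,0,0,0,0,0,0,-0.6,0,0,0,0,0,0,-0.6]}}

```text
clock: 19.55
eef_pos: [0.5245, -0.046, 0.0549]
eef_rot: [-0.69, 0.724, -0.001, 0.001]
wrist_force: [0.4, -0.2, 0.3]
finger_gap: 0.0403
grasp_force: 0.0
```

{"name": "step_arm", "arguments": {"plan": [0,0,0,0,0,0,-0.6,0,0,0,0,0,0,-0.6,0,0,0,0,0,0,-1,0,0,0,0,0,0,-1,0,0,0,0,0,0,-1,0,0,0,0,0,0,-1], "squeeze": 40}}

```text
clock: 20.15
eef_pos: [0.5233, -0.0465, 0.0542]
eef_rot: [-0.689, 0.724, -0.0, 0.0]
wrist_force: [-2.7, 1.0, 6.1]
finger_gap: 0.0248
grasp_force: 39.9
```

{"name": "step_arm", "arguments": {"plan": [0,0,-2,0,0,0,-1,0,0,-4,0,0,0,-1,0,0,-4,0,0,0,-1,-2,1,0,0,0,0,-1,-4,2,0,0,0,0,-1,-4,2,0,0,0,0,-1,-4,2,0,0,0,0,-1,-4,2,0,0,0,0,-1]}}

```text
clock: 20.95
eef_pos: [0.4404, 0.1385, 0.1521]
eef_rot: [-0.689, 0.725, 0.001, -0.001]
wrist_force: [0.6, 1.8, -5.2]
finger_gap: 0.0248
grasp_force: 39.8
```

{"name": "step_arm", "arguments": {"plan": [-4,2,0,0,0,0,-1,-4,1.8,0,0,0,0,-1,-4,0,0,0,0,0,-1,-4,0,0,0,0,0,-1,-4,0,0,0,0,0,-1,-1,0,0,0,0,0,-1,0,0,0,0,0,0,-1,0,0,0,0,0,0,-1]}}

```text
clock: 21.75
eef_pos: [0.4139, 0.3479, 0.1519]
eef_rot: [-0.689, 0.725, -0.0, -0.002]
wrist_force: [-0.3, 0.4, -6.0]
finger_gap: 0.0244
grasp_force: 39.8
```

{"name": "step_arm", "arguments": {"plan": [0,0,3.5,0,0,0,-1,0,0,3.5,0,0,0,-1,0,0,2,0,0,0,-1,0,0,0.7,0,0,0,-1,0,0,0.2,0,0,0,-1,0,0,0,0,0,0,-1,0,0,0,0,0,0,-1,0,0,0,0,0,0,-1]}}

```text
clock: 22.55
eef_pos: [0.4155, 0.3501, 0.0558]
eef_rot: [-0.689, 0.724, 0.0, 0.001]
wrist_force: [0.1, -0.3, -5.8]
finger_gap: 0.0241
grasp_force: 39.8
```

{"name": "step_arm", "arguments": {"plan": [0,0,0.1,0,0,0,-1,0,0,0.1,0,0,0,-1,0,0,0,0,0,0,-1,0,0,0,0,0,0,-1]}}

```text
clock: 22.95
eef_pos: [0.415, 0.3495, 0.0526]
eef_rot: [-0.689, 0.724, -0.0, -0.0]
wrist_force: [0.2, -0.1, -5.6]
finger_gap: 0.0246
grasp_force: 39.8
```

{"name": "step_arm", "arguments": {"plan": [0,0,0.1,0,0,0,-1,0,0,0.1,0,0,0,-1,0,0,0,0,0,0,-1,0,0,0,0,0,0,-1]}}

```text
clock: 23.35
eef_pos: [0.4151, 0.3496, 0.0513]
eef_rot: [-0.689, 0.724, -0.0, 0.0]
wrist_force: [-1.3, -1.0, 3.3]
finger_gap: 0.0248
grasp_force: 39.9
```

{"name": "step_arm", "arguments": {"plan": [0,0,0,0,0,0,0,0,0,0,0,0,0,0.3,0,0,0,0,0,0,0.3,0,0,0,0,0,0,0.3,0,0,-2,0,0,0,0.3,0,0,-4,0,0,0,0.3,0,0,-5,0,0,0,0.5,0,0,0,0,0,0,0.5]}}

```text
clock: 24.15
eef_pos: [0.4183, 0.3531, 0.1679]
eef_rot: [-0.69, 0.724, 0.001, 0.008]
wrist_force: [-0.2, 0.6, 0.1]
finger_gap: 0.063
grasp_force: 0.0
```

```bash
python3 - <<'E'
from h import *
s=r.snapshot('scene'); t=r.snapshot('top')
for p in (s,t):
  for n in ['drift','jack','block']:
    for d in r.mark_of(p,n)[:1]: print(n,round(d['conf'],2),onz(p,d['position'],.003).round(4))
save(cv2.resize(s['image'][80:330,60:560],None,fx=1.6,fy=1.6,interpolation=cv2.INTER_CUBIC),'s2.png')
go([.616,-.0287,.16])
E
```

```text
drift 0.58 [0.5985 0.3494 0.003 ]
jack 0.56 [0.5067 0.3531 0.003 ]
block 0.81 [0.4126 0.3571 0.003 ]
drift 0.91 [0.6013 0.3628 0.003 ]
jack 0.69 [0.4992 0.3552 0.003 ]
block 0.54 [0.4182 0.344  0.003 ]
rot8 [ 0.01 -0.02 -0.36] shift cm [ 37.77 -20.13  -0.07]
```

View pics/s2.png

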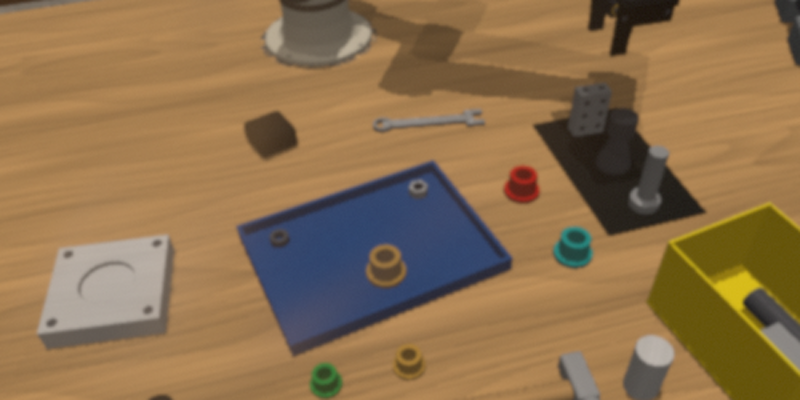

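The block (590,110), jack (618,140) and drift (650,180) all stand upright on the mat. The bushing is untouched in the tray at (386,263), so I'll go to it now.

{"name": "step_arm", "arguments": {"plan": [0,0,0,0,0,-0.36,0.6,3.8,-2,0,0,0,0,0.6,3.8,-2,0,0,0,0,0.6,3.8,-2,0,0,0,0,0.6,3.8,-2,0,0,0,0,0.6,3.8,-2,0,0,0,0,0.6,3.8,-2,0,0,0,0,0.6,3.8,-2,0,0,0,0,0.6]}}

```text
clock: 25.35
eef_pos: [0.5555, 0.0818, 0.1598]
eef_rot: [0.707, -0.707, -0.0, 0.001]
wrist_force: [0.7, 0.3, -0.6]
finger_gap: 0.0698
grasp_force: 0.0
```

{"name": "step_arm", "arguments": {"plan": [3.8,-2,0,0,0,0,0.6,3.8,-2,0,0,0,0,0.6,3,-2,0,0,0,0,0.6,0.6,0,0,0,0,0,0.6,0,0,0,0,0,0,0.6,0,0,0,0,0,0,0.6]}}

```text
clock: 25.95
eef_pos: [0.6145, -0.0279, 0.1599]
eef_rot: [0.707, -0.707, -0.0, 0.001]
wrist_force: [0.5, -0.6, 0.4]
finger_gap: 0.0695
grasp_force: 0.0
```

```bash
python3 - <<'E'
from h import *
p=r.snapshot('wrist'); save(p['image'],'w6.png')
for d in r.mark_of(p,'bushing')[:3]: print(d['position'],d['conf'],onz(p,d['position'],.006).round(4))
print(r.sense()['eef_pos']);go([.616,-.0287,.027])
E
```

```text
[154.4, 111.9] 0.85 [ 0.7536 -0.1309  0.006 ]
[162.1, 221.4] 0.58 [ 0.7572 -0.0376  0.006 ]
[ 0.61471936 -0.0273372   0.16052049]
rot8 [0.   0.   0.01] shift cm [ 0.14 -0.13 13.35]
```

View pics/w6.png

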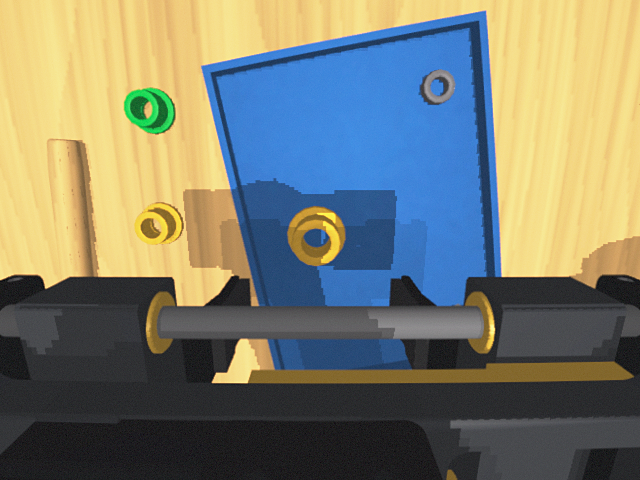

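```bash
python3 - <<'E'
from h import *
p=r.snapshot('wrist'); im=cv2.cvtColor(p['image'],cv2.COLOR_RGB2HSV)
m=cv2.inRange(im,(15,120,60),(32,255,255)); m[:, :270]=0; m[:,360:]=0; m[:195]=0;m[275:]=0
n,l,s,c=cv2.connectedComponentsWithStats(m); i=1+s[1:,4].argmax(); print(s[i],c[i])
print('rim(315,241)',onz(p,(315.5,241),.04).round(4),'flange left/right',onz(p,(288,236),.014).round(4),onz(p,(345,236),.014).round(4))
print(proj(p,[[.616,-.0287,.04],[.616,-.0287,.014]]))
E
```

```text
[ 288  206   57   59 2223] [316.25730994 233.99820063]
rim(315,241) [ 0.6188 -0.0272  0.04  ] flange left/right [ 0.6435 -0.0251  0.014 ] [ 0.5931 -0.0252  0.014 ]
[[318.99508401 239.20943514]
 [319.05951045 232.11555853]]
```

The brass blob spans columns 288–345 and rows 206–265, which puts the bushing at about (0.6185, -0.027). I'll shift x by 0.4 cm, descend and grip.

{"name": "step_arm", "arguments": {"plan": [0,-0.4,4,0,0,0,0.4,0,0,4,0,0,0,0.4,0,0,3,0,0,0,0.4,0,0,1.5,0,0,0,0.4,0,0,0.5,0,0,0,0.4,0,0,0,0,0,0,0.4,0,0,0,0,0,0,0.4,0,0,0,0,0,0,0.4]}}

```text
clock: 26.9
eef_pos: [0.6201, -0.0281, 0.0321]
eef_rot: [0.707, -0.707, 0.001, -0.001]
wrist_force: [0.3, -0.6, 0.9]
finger_gap: 0.0611
grasp_force: 0.0
```

{"name": "step_arm", "arguments": {"plan": [0,0,0.3,0,0,0,0.4,0,0,0,0,0,0,-0.4,0,0,0,0,0,0,-0.4,0,0,0,0,0,0,-0.4,0,0,0,0,0,0,-1,0,0,0,0,0,0,-1,0,0,0,0,0,0,-1,0,0,0,0,0,0,-1], "squeeze": 30}}

```text
clock: 27.7
eef_pos: [0.6188, -0.0285, 0.0276]
eef_rot: [0.707, -0.707, -0.0, 0.0]
wrist_force: [-2.2, 0.8, 1.6]
finger_gap: 0.0395
grasp_force: 30.0
```

{"name": "step_arm", "arguments": {"plan": [0,0,-2,0,0,0,-1,0,0,-4,0,0,0,-1,0,0,-4,0,0,0,-1,3,0.5,0,0,0,0,-1,4,1,0,0,0,0,-1,4,1,0,0,0,0,-1,4,1,0,0,0,0,-1,4,1,0,0,0,0,-1]}}

```text
clock: 28.5
eef_pos: [0.5738, -0.2197, 0.127]
eef_rot: [0.707, -0.707, -0.0, -0.0]
wrist_force: [0.7, 0.0, -2.3]
finger_gap: 0.0391
grasp_force: 30.0
```

{"name": "step_arm", "arguments": {"plan": [4,1,0,0,0,0,-1,4,1,0,0,0,0,-1,4,0.2,0,0,0,0,-1,2,0,0,0,0,0,-1,0.8,0,0,0,0,0,-1,0,0,0,0,0,0,-1,0,0,0,0,0,0,-1]}}

```text
clock: 29.2
eef_pos: [0.5524, -0.3655, 0.127]
eef_rot: [0.707, -0.707, -0.0, -0.0]
wrist_force: [0.2, 0.0, -0.8]
finger_gap: 0.0391
grasp_force: 30.0
```

```bash
python3 - <<'E'
from h import *
p=r.snapshot('wrist'); save(p['image'],'w7.png')
for n in ['fixture_hole0']:
  for q in (p,r.snapshot('top')):
    for d in r.mark_of(q,n)[:1]: print(n,d['position'],d['conf'],onz(q,d['position'],.03).round(4))
print(r.sense()['eef_pos'])
E
```

```text
fixture_hole0 [321.3, 247.5] 0.73 [ 0.5519 -0.3663  0.03  ]
fixture_hole0 [475.4, 263.8] 0.78 [ 0.557  -0.3601  0.03  ]
[ 0.55274759 -0.36528431  0.12773557]
```

View pics/w7.png

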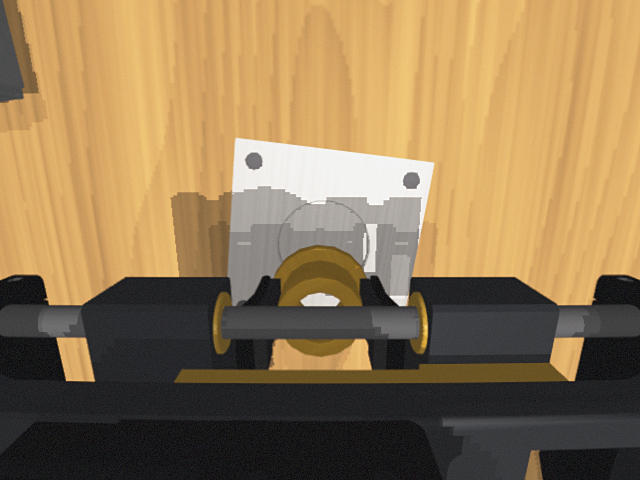

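The recess shows as a circle spanning columns 278–369 with its top at row 200, centred near (323,245), i.e. about (0.551, -0.3655). The held bushing is above it, so I'll lower.

{"name": "step_arm", "arguments": {"plan": [0,0.1,3,0,0,0,-1,0,0,2.5,0,0,0,-1,0,0,1.5,0,0,0,-1,0,0,0.5,0,0,0,-1,0,0,0.2,0,0,0,-1,0,0,0,0,0,0,-1,0,0,0,0,0,0,-1,0,0,0,0,0,0,-1]}}

```text
clock: 30.2
eef_pos: [0.552, -0.3668, 0.0517]
eef_rot: [0.707, -0.707, 0.001, -0.0]
wrist_force: [0.9, 0.3, -1.8]
finger_gap: 0.039
grasp_force: 30.0
```

{"name": "step_arm", "arguments": {"plan": [0,0,0.2,0,0,0,-1,0,0,0.1,0,0,0,-1,0,0,0,0,0,0,-1,0,0,0,0,0,0,-1]}}

```text
clock: 30.6
eef_pos: [0.5513, -0.3665, 0.0475]
eef_rot: [0.707, -0.707, -0.0, 0.0]
wrist_force: [-0.5, 0.3, -2.2]
finger_gap: 0.0391
grasp_force: 30.0
```

{"name": "step_arm", "arguments": {"plan": [0,0,0.1,0,0,0,-1,0,0,0.1,0,0,0,-1,0,0,0,0,0,0,-1,0,0,0,0,0,0,-1]}}

```text
clock: 31.0
eef_pos: [0.5514, -0.3665, 0.0456]
eef_rot: [0.707, -0.707, 0.0, 0.0]
wrist_force: [-0.6, 0.5, -0.9]
finger_gap: 0.0392
grasp_force: 30.0
```

{"name": "step_arm", "arguments": {"plan": [0,0,0,0,0,0,0.1,0,0,0,0,0,0,0.3,0,0,0,0,0,0,0.3,0,0,0,0,0,0,0.3,0,0,-2,0,0,0,0.3,0,0,-4,0,0,0,0.3,0,0,-5,0,0,0,0.3,0,0,-2,0,0,0,0.3]}}

```text
clock: 31.8
eef_pos: [0.5535, -0.3679, 0.1816]
eef_rot: [0.708, -0.707, 0.005, -0.001]
wrist_force: [1.1, 0.4, 0.7]
finger_gap: 0.0568
grasp_force: 0.0
```

```bash
python3 - <<'E'
from h import *
p=r.snapshot('wrist'); save(p['image'],'w8.png')
for d in r.mark_of(p,'bushing')[:2]: print(d['position'],d['conf'],onz(p,d['position'],.024).round(4))
print(r.sense()['eef_pos']); go([.4151,.3496,.175],-np.pi/2-.05)
E
```

```text
[321.5, 238.8] 0.64 [ 0.5539 -0.3612  0.024 ]
[ 0.55349589 -0.36762041  0.18084809]
rot8 [-0.06 -0.03  0.37] shift cm [-70.94  17.41   0.58]
```

View pics/w8.png

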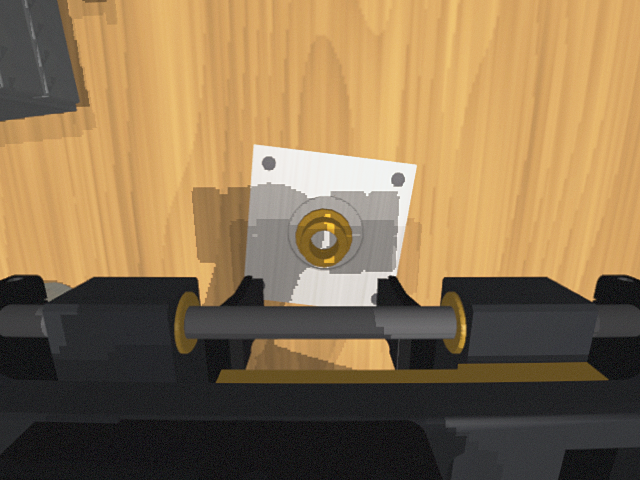

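The bushing sits inside the recess ring: flange at columns 294–352, ring at 288–363, so it is about 3 mm off centre. Now I'll fetch the block.

{"name": "step_arm", "arguments": {"plan": [0,0,0,0,0,0.37,0.3,-4.4,1.1,0,0,0,0,0.3,-4.4,1.1,0,0,0,0,0.3,-4.4,1.1,0,0,0,0,0.3,-4.4,1.1,0,0,0,0,0.3,-4.4,1.1,0,0,0,0,0.3,-4.4,1.1,0,0,0,0,0.3,-4.4,1.1,0,0,0,0,0.3]}}

```text
clock: 32.7
eef_pos: [0.4889, -0.0534, 0.1746]
eef_rot: [-0.689, 0.725, 0.001, -0.001]
wrist_force: [0.6, 0.1, -0.2]
finger_gap: 0.0567
grasp_force: 0.0
```

{"name": "step_arm", "arguments": {"plan": [-4.4,1.1,0,0,0,0,0.3,-4.4,1.1,0,0,0,0,0.3,-4.4,1.1,0,0,0,0,0.3,-4.4,1.1,0,0,0,0,0.3,-4.4,1.1,0,0,0,0,0.3,-4.4,1.1,0,0,0,0,0.3,-4.4,1.1,0,0,0,0,0.3,-4.4,1,0,0,0,0,0.3]}}

```text
clock: 33.5
eef_pos: [0.42, 0.3024, 0.1747]
eef_rot: [-0.689, 0.725, -0.0, -0.001]
wrist_force: [1.0, 0.1, -0.7]
finger_gap: 0.0566
grasp_force: 0.0
```

{"name": "step_arm", "arguments": {"plan": [-4,1,0,0,0,0,0.3,-0.9,0,0,0,0,0,0.3,0,0,0,0,0,0,0.3,0,0,0,0,0,0,0.3]}}

```text
clock: 33.9
eef_pos: [0.4135, 0.3493, 0.1747]
eef_rot: [-0.689, 0.725, -0.0, -0.001]
wrist_force: [0.8, 0.2, -0.4]
finger_gap: 0.0569
grasp_force: 0.0
```

```bash
python3 - <<'E'
from h import *
p=r.snapshot('wrist'); save(p['image'],'w9.png')
for d in r.mark_of(p,'block')[:1]: print(d['position'],d['conf'],onz(p,d['position'],.003).round(4))
print(r.sense()['eef_pos']); go([.4151,.3496,.0513],-np.pi/2-.05)
E
```

```text
[321.8, 229.3] 0.66 [0.4121 0.3506 0.003 ]
[0.41390004 0.3489198  0.17527694]
rot8 [ 0.   -0.01 -0.02] shift cm [-0.07 -0.12 12.4 ]
```

{"name": "step_arm", "arguments": {"plan": [0,-0.1,4,0,0,0,0.3,0,0,4,0,0,0,0.3,0,0,3,0,0,0,0.3,0,0,1,0,0,0,0.3,0,0,0.3,0,0,0,0.3,0,0,0,0,0,0,0.3,0,0,0,0,0,0,-0.6,0,0,0,0,0,0,-0.6], "squeeze": 40}}

```text
clock: 34.8
eef_pos: [0.4155, 0.3512, 0.0541]
eef_rot: [-0.689, 0.725, 0.0, 0.002]
wrist_force: [0.3, -0.2, 0.0]
finger_gap: 0.0472
grasp_force: 0.0
```

{"name": "step_arm", "arguments": {"plan": [0,0,0,0,0,0,-0.6,0,0,0,0,0,0,-0.6,0,0,0,0,0,0,-1,0,0,0,0,0,0,-1,0,0,0,0,0,0,-1,0,0,0,0,0,0,-1]}}

```text
clock: 35.4
eef_pos: [0.4148, 0.3506, 0.0529]
eef_rot: [-0.689, 0.725, 0.0, 0.0]
wrist_force: [-2.7, 0.4, 3.1]
finger_gap: 0.0246
grasp_force: 40.0
```

{"name": "step_arm", "arguments": {"plan": [0,0,-2,0,0,0,-1,0,0,-4,0,0,0,-1,0,0,-4,0,0,0,-1,3,0,0,0,0,0,-1,4,0,0,0,0,0,-1,4,-1.6,0,0,0,0,-1,4,-1.6,0,0,0,0,-1,4,-1.6,0,0,0,0,-1]}}

```text
clock: 36.2
eef_pos: [0.4518, 0.156, 0.1509]
eef_rot: [-0.689, 0.725, 0.001, -0.002]
wrist_force: [0.5, -0.4, -5.3]
finger_gap: 0.0247
grasp_force: 40.0
```

{"name": "step_arm", "arguments": {"plan": [4,-1.6,0,0,0,0,-1,4,-1.6,0,0,0,0,-1,4,-1.6,0,0,0,0,-1,4,-1.6,0,0,0,0,-1,3,-1.6,0,0,0,0,-1,1,0,0,0,0,0,-1,0,0,0,0,0,0,-1,0,0,0,0,0,0,-1]}}

```text
clock: 37.0
eef_pos: [0.5214, -0.0454, 0.1512]
eef_rot: [-0.688, 0.725, 0.001, -0.001]
wrist_force: [-0.3, -0.6, -6.3]
finger_gap: 0.0244
grasp_force: 40.0
```

```bash
python3 - <<'E'
from h import *
print(r.sense()['eef_pos']); go([.5232,-.0455,.056],-np.pi/2-.05)
E
```

```text
[ 0.52140409 -0.04542787  0.15121129]
rot8 [ 0.02  0.   -0.01] shift cm [-0.   -0.18  9.52]
```

{"name": "step_arm", "arguments": {"plan": [0,-0.1,3.5,0,0,0,-1,0,0,3,0,0,0,-1,0,0,2,0,0,0,-1,0,0,0.6,0,0,0,-1,0,0,0.2,0,0,0,-1,0,0,0,0,0,0,-1,0,0,0,0,0,0,-1,0,0,0,0,0,0,-1]}}

```text
clock: 37.8
eef_pos: [0.5245, -0.0454, 0.0607]
eef_rot: [-0.689, 0.725, -0.001, 0.001]
wrist_force: [-0.8, 0.0, -5.6]
finger_gap: 0.0247
grasp_force: 40.0
```

{"name": "step_arm", "arguments": {"plan": [0,0,0.1,0,0,0,-1,0,0,0,0,0,0,-1,0,0,0,0,0,0,-1]}}

```text
clock: 38.1
eef_pos: [0.5238, -0.0457, 0.0587]
eef_rot: [-0.689, 0.725, -0.0, 0.0]
wrist_force: [0.5, 0.4, -6.7]
finger_gap: 0.0249
grasp_force: 40.0
```

{"name": "step_arm", "arguments": {"plan": [0,0,0.1,0,0,0,-1,0,0,0.1,0,0,0,-1,0,0,0.1,0,0,0,-1,0,0,0,0,0,0,-1,0,0,0,0,0,0,-1]}}

```text
clock: 38.6
eef_pos: [0.5237, -0.0457, 0.0558]
eef_rot: [-0.689, 0.725, -0.0, -0.0]
wrist_force: [-1.8, -0.4, -2.0]
finger_gap: 0.0247
grasp_force: 40.0
```

{"name": "step_arm", "arguments": {"plan": [0,0,0,0,0,0,0,0,0,0,0,0,0,0.3,0,0,0,0,0,0,0.3,0,0,0,0,0,0,0.3,0,0,-2,0,0,0,0.3,0,0,-4,0,0,0,0.3,0,0,-4,0,0,0,0.6,0,0,-1.5,0,0,-0.37,0.6]}}

```text
clock: 39.4
eef_pos: [0.5261, -0.0455, 0.1751]
eef_rot: [0.708, -0.706, 0.003, -0.003]
wrist_force: [1.4, -0.0, -0.2]
finger_gap: 0.065
grasp_force: 0.0
```

{"name": "step_arm", "arguments": {"plan": [-4.4,0.2,0,0,0,0,0.6,-4.4,0.2,0,0,0,0,0.6,-4.4,0.2,0,0,0,0,0.6,-4.4,0.2,0,0,0,0,0.6,-4.4,0.2,0,0,0,0,0.6,-4.4,0.2,0,0,0,0,0.6,-4.4,0.2,0,0,0,0,0.6,-4.4,0.2,0,0,0,0,0.6]}}

```text
clock: 40.2
eef_pos: [0.5073, 0.3082, 0.1708]
eef_rot: [0.707, -0.707, 0.0, -0.0]
wrist_force: [1.3, -0.1, -0.2]
finger_gap: 0.0696
grasp_force: 0.0
```

{"name": "step_arm", "arguments": {"plan": [-3,0.2,0,0,0,0,0.6,-1.4,0,0,0,0,0,0.6,0,0,0,0,0,0,0.6,0,0,0,0,0,0,0.6]}}

```text
clock: 40.6
eef_pos: [0.5054, 0.3496, 0.1703]
eef_rot: [0.707, -0.707, 0.0, 0.001]
wrist_force: [1.0, -0.1, -0.3]
finger_gap: 0.0696
grasp_force: 0.0
```

```bash
python3 - <<'E'
from h import *
p=r.snapshot('wrist')
for d in r.mark_of(p,'jack')[:1]: print(d['position'],d['conf'],onz(p,d['position'],.003).round(4))
s=r.snapshot('scene')
for d in r.mark_of(s,'block')[:1]: print('block',d['position'],d['conf'],onz(s,d['position'],.006).round(4))
print(r.sense()['eef_pos']); go([.5042,.3503,.0657])
E
```

```text
[322.4, 233.9] 0.66 [0.5035 0.3545 0.003 ]
block [283.7, 219.9] 0.58 [ 0.5198 -0.0419  0.006 ]
[0.50576247 0.34908371 0.17081506]
rot8 [-0.    0.   -0.01] shift cm [-0.12  0.16 10.51]
```

{"name": "step_arm", "arguments": {"plan": [0,0.1,4,0,0,0,0.6,0,0,4,0,0,0,0.6,0,0,2,0,0,0,0.6,0,0,0.5,0,0,0,0.6,0,0,0,0,0,0,0.6,0,0,0,0,0,0,0.6,0,0,0,0,0,0,-0.4,0,0,0,0,0,0,-0.4], "squeeze": 30}}

```text
clock: 41.6
eef_pos: [0.5051, 0.3509, 0.067]
eef_rot: [0.707, -0.707, -0.0, -0.001]
wrist_force: [0.2, 0.5, 0.4]
finger_gap: 0.0605
grasp_force: 0.0
```

{"name": "step_arm", "arguments": {"plan": [0,0,0,0,0,0,-0.4,0,0,0,0,0,0,-1,0,0,0,0,0,0,-1,0,0,0,0,0,0,-1,0,0,0,0,0,0,-1,0,0,0,0,0,0,-1]}}

```text
clock: 42.2
eef_pos: [0.5044, 0.3504, 0.0658]
eef_rot: [0.707, -0.707, -0.0, 0.0]
wrist_force: [-2.3, 0.1, 3.1]
finger_gap: 0.039
grasp_force: 30.0
```

{"name": "step_arm", "arguments": {"plan": [0,0,-2,0,0,0,-1,0,0,-4,0,0,0,-1,0,0,-4,0,0,0,-1,4,0,0,0,0,0,-1,4,0,0,0,0,0,-1,4,-1.5,0,0,0,0,-1,4,-1.5,0,0,0,0,-1,4,-1.5,0,0,0,0,-1]}}

```text
clock: 43.0
eef_pos: [0.5493, 0.1486, 0.1645]
eef_rot: [0.707, -0.707, -0.0, 0.001]
wrist_force: [0.7, 0.3, -3.1]
finger_gap: 0.0392
grasp_force: 30.0
```

{"name": "step_arm", "arguments": {"plan": [4,-1.5,0,0,0,0,-1,4,-1.5,0,0,0,0,-1,4,-1.5,0,0,0,0,-1,4,-1.5,0,0,0,0,-1,4,0,0,0,0,0,-1,4,0,0,0,0,0,-1,3,0,0,0,0,0,-1,1,0,0,0,0,0,-1]}}

```text
clock: 43.8
eef_pos: [0.6087, -0.1326, 0.1638]
eef_rot: [-0.706, 0.708, 0.001, -0.001]
wrist_force: [-0.5, -0.3, -3.2]
finger_gap: 0.039
grasp_force: 30.0
```

{"name": "step_arm", "arguments": {"plan": [0,0,0,0,0,0,-1,0,0,0,0,0,0,-1]}}

```text
clock: 44.0
eef_pos: [0.6095, -0.129, 0.1647]
eef_rot: [0.707, -0.707, -0.001, 0.0]
wrist_force: [1.2, 0.1, -3.6]
finger_gap: 0.0394
grasp_force: 30.0
```

```bash
python3 - <<'E'
from h import *
print(r.sense()['eef_pos']); go([.610,-.1295,.0688])
E
```

```text
[ 0.60945112 -0.12901342  0.16472152]
rot8 [0.01 0.   0.  ] shift cm [ 0.05 -0.05  9.59]
```

{"name": "step_arm", "arguments": {"plan": [0,0,3.5,0,0,0,-1,0,0,3,0,0,0,-1,0,0,2,0,0,0,-1,0,0,0.7,0,0,0,-1,0,0,0.2,0,0,0,-1,0,0,0.1,0,0,0,-1,0,0,0,0,0,0,-1,0,0,0,0,0,0,-1]}}

```text
clock: 44.8
eef_pos: [0.6106, -0.1295, 0.0718]
eef_rot: [0.707, -0.707, 0.001, -0.001]
wrist_force: [0.1, 1.1, -3.3]
finger_gap: 0.0395
grasp_force: 30.0
```

{"name": "step_arm", "arguments": {"plan": [0,0,0.1,0,0,0,-1,0,0,0,0,0,0,-1,0,0,0,0,0,0,-1]}}

```text
clock: 45.1
eef_pos: [0.6098, -0.1297, 0.0697]
eef_rot: [0.707, -0.707, 0.0, -0.0]
wrist_force: [0.1, -0.1, -3.9]
finger_gap: 0.0388
grasp_force: 30.0
```

{"name": "step_arm", "arguments": {"plan": [0,0,0.1,0,0,0,-1,0,0,0,0,0,0,-1,0,0,0,0,0,0,-1]}}

```text
clock: 45.4
eef_pos: [0.6099, -0.1297, 0.0688]
eef_rot: [0.707, -0.707, 0.0, -0.0]
wrist_force: [-1.0, 0.8, -0.9]
finger_gap: 0.0395
grasp_force: 30.0
```

{"name": "step_arm", "arguments": {"plan": [0,0,0,0,0,0,0.2,0,0,0,0,0,0,0.5,0,0,0,0,0,0,0.5,0,0,0,0,0,0,0.5,0,0,-2,0,0,0,0.5,0,0,-4,0,0,0,0.5,0,0,-4,0,0,0,0.5,0,0,-1,0,0,0,0.5]}}

```text
clock: 46.2
eef_pos: [0.6126, -0.13, 0.1844]
eef_rot: [0.708, -0.707, 0.004, -0.003]
wrist_force: [0.0, -0.1, 1.0]
finger_gap: 0.0653
grasp_force: 0.0
```

{"name": "step_arm", "arguments": {"plan": [-4.4,0.2,0,0,0,0,0.5,-4.4,0.2,0,0,0,0,0.5,-4.4,0.2,0,0,0,0,0.5,-4.4,0.2,0,0,0,0,0.5,-4.4,0.2,0,0,0,0,0.5,-4.4,0.2,0,0,0,0,0.5,-4.4,0.2,0,0,0,0,0.5,-4.4,0.2,0,0,0,0,0.5]}}

```text
clock: 47.0
eef_pos: [0.5932, 0.2242, 0.1784]
eef_rot: [0.707, -0.707, -0.0, 0.0]
wrist_force: [1.3, -0.0, -0.1]
finger_gap: 0.0653
grasp_force: 0.0
```

{"name": "step_arm", "arguments": {"plan": [-4.4,0,0,0,0,0,0.5,-4.4,0,0,0,0,0,0.5,-3,0,0,0,0,0,0.5,-1.1,0,0,0,0,0,0.5,0,0,0,0,0,0,0.5,0,0,0,0,0,0,0.5]}}

```text
clock: 47.6
eef_pos: [0.5934, 0.3504, 0.1783]
eef_rot: [-0.707, 0.707, 0.0, -0.001]
wrist_force: [-0.3, -0.3, 0.6]
finger_gap: 0.0652
grasp_force: 0.0
```

```bash
python3 - <<'E'
from h import *
p=r.snapshot('wrist')
for d in r.mark_of(p,'drift')[:1]: print(d['position'],d['conf'],onz(p,d['position'],.003).round(4))
s=r.snapshot('scene')
for d in r.mark_of(s,'jack')[:1]: print('jack',d['position'],d['conf'],onz(s,d['position'],.006).round(4))
print(r.sense()['eef_pos']); go([.5941,.3511,.0545])
E
```

```text
[319.8, 226.7] 0.94 [0.5939 0.35   0.003 ]
jack [255.2, 261.9] 0.95 [ 0.6204 -0.1236  0.006 ]
[0.59380863 0.34997018 0.17890575]
rot8 [-0.    0.   -0.01] shift cm [-0.11 -0.03 12.44]
```

{"name": "step_arm", "arguments": {"plan": [-0.1,0,4,0,0,0,0.5,0,0,4,0,0,0,0.5,0,0,3,0,0,0,0.5,0,0,1,0,0,0,0.5,0,0,0.4,0,0,0,0.5,0,0,0,0,0,0,0.5,0,0,0,0,0,0,-0.5,0,0,0,0,0,0,-0.6]}}

```text
clock: 48.6
eef_pos: [0.5944, 0.3531, 0.0565]
eef_rot: [0.707, -0.707, 0.0, -0.002]
wrist_force: [0.4, 0.4, -0.0]
finger_gap: 0.0561
grasp_force: 0.0
```

{"name": "step_arm", "arguments": {"plan": [0,0,0,0,0,0,-0.6,0,0,0,0,0,0,-0.6,0,0,0,0,0,0,-1,0,0,0,0,0,0,-1,0,0,0,0,0,0,-1,0,0,0,0,0,0,-1,0,0,0,0,0,0,-1]}}

```text
clock: 49.3
eef_pos: [0.5939, 0.3526, 0.0548]
eef_rot: [0.707, -0.707, 0.0, -0.0]
wrist_force: [0.6, 1.0, 0.4]
finger_gap: 0.0252
grasp_force: 30.0
```

{"name": "step_arm", "arguments": {"plan": [0,0,-2,0,0,0,-1,0,0,-4,0,0,0,-1,0,0,-3,0,0,0,-1,3,0.3,0,0,0,0,-1,4,0.4,0,0,0,0,-1,4,0.4,0,0,0,0,-1,4,0.4,0,0,0,0,-1,4,0.4,0,0,0,0,-1]}}

```text
clock: 50.1
eef_pos: [0.5728, 0.1605, 0.1431]
eef_rot: [0.707, -0.707, -0.001, 0.002]
wrist_force: [1.1, 0.1, -2.7]
finger_gap: 0.0251
grasp_force: 30.0
```

{"name": "step_arm", "arguments": {"plan": [4,0,0,0,0,0,-1,3.5,0,0,0,0,0,-1,2,0,0,0,0,0,-1,0.8,0,0,0,0,0,-1,0,0,0,0,0,0,-1,0,0,0,0,0,0,-1]}}

```text
clock: 50.7
eef_pos: [0.5744, 0.06, 0.144]
eef_rot: [0.707, -0.707, -0.0, 0.0]
wrist_force: [0.0, -0.1, -3.6]
finger_gap: 0.0252
grasp_force: 30.0
```

```bash
python3 - <<'E'
from h import *
print(r.sense()['eef_pos']); go([.575,.0597,.0578])
E
```

```text
[0.57442281 0.05997672 0.14404554]
rot8 [0.01 0.   0.01] shift cm [ 0.03 -0.06  8.62]
```

{"name": "step_arm", "arguments": {"plan": [0,0,3,0,0,0,-1,0,0,3,0,0,0,-1,0,0,1.6,0,0,0,-1,0,0,0.6,0,0,0,-1,0,0,0.2,0,0,0,-1,0,0,0.1,0,0,0,-1,0,0,0,0,0,0,-1,0,0,0,0,0,0,-1]}}

```text
clock: 51.5
eef_pos: [0.5753, 0.0597, 0.0606]
eef_rot: [0.707, -0.707, 0.0, -0.001]
wrist_force: [-0.2, -1.0, -3.5]
finger_gap: 0.0252
grasp_force: 30.0
```

{"name": "step_arm", "arguments": {"plan": [0,0,0.1,0,0,0,-1,0,0,0,0,0,0,-1,0,0,0,0,0,0,-1]}}

```text
clock: 51.8
eef_pos: [0.5747, 0.0593, 0.0587]
eef_rot: [0.707, -0.707, 0.0, -0.0]
wrist_force: [-0.3, 1.0, -3.2]
finger_gap: 0.0252
grasp_force: 30.0
```

{"name": "step_arm", "arguments": {"plan": [0,0,0.1,0,0,0,-1,0,0,0.1,0,0,0,-1,0,0,0,0,0,0,-1,0,0,0,0,0,0,-1]}}

```text
clock: 52.2
eef_pos: [0.575, 0.0593, 0.0576]
eef_rot: [0.707, -0.707, 0.0, -0.0]
wrist_force: [-2.5, -0.1, 5.7]
finger_gap: 0.0255
grasp_force: 30.0
```

{"name": "step_arm", "arguments": {"plan": [0,0,0,0,0,0,-0.1,0,0,0,0,0,0,0.4,0,0,0,0,0,0,0.4,0,0,0,0,0,0,0.4,0,0,-2,0,0,0,0.4,0,0,-4,0,0,0,0.4,0,0,-4,0,0,0,0.4,0,0,-4,0,0,0,1]}}

```text
clock: 53.0
eef_pos: [0.5745, 0.0593, 0.1978]
eef_rot: [0.707, -0.707, -0.0, 0.0]
wrist_force: [0.6, 0.1, -0.4]
finger_gap: 0.0638
grasp_force: 0.0
```

{"name": "step_arm", "arguments": {"plan": [0,0,-4,0,0,0,1,0,0,-4,0,0,0,1,2.1,2.1,-2,0,0,0,1,2.1,2.2,0,0,0,0,1,0,0,0,0,0,0,1,0,0,0,0,0,0,1,0,0,0,0,0,0,1,0,0,0,0,0,0,1]}}

```text
clock: 53.8
eef_pos: [0.5321, 0.0178, 0.2958]
eef_rot: [0.707, -0.707, -0.0, 0.001]
wrist_force: [-0.5, -0.2, -0.4]
finger_gap: 0.0873
grasp_force: 0.0
```

```bash
python3 - <<'E'
from h import *
p=r.snapshot('wrist')
im=p['image']; save(cv2.resize(im[20:300,60:400],None,fx=2.1,fy=2.1,interpolation=cv2.INTER_CUBIC),'crop2.png')
print('expected tops crop px',[((proj(p,[q])[0]-[60,20])*2.1).round() for q in [(.5757,.0581,.101),(.6091,-.1285,.094),(.523,-.0463,.082)]])
s=r.snapshot('scene')
for n in ['drift','jack','block','bushing']:
  for d in r.mark_of(s,n)[:3]: print(n,d['position'],round(d['conf'],2),onz(s,d['position'],.024 if n=='bushing' else .006).round(4))
E
```

```text
expected tops crop px [array([459., 506.]), array([375., 102.]), array([565., 290.])]
drift [333.7, 228.0] 0.77 [0.5755 0.056  0.006 ]
drift [290.6, 238.8] 0.16 [ 0.5794 -0.0404  0.006 ]
jack [252.0, 259.5] 0.76 [ 0.6123 -0.1287  0.006 ]
block [279.8, 221.0] 0.86 [ 0.5207 -0.0508  0.006 ]
bushing [386.7, 198.9] 0.78 [0.54   0.1908 0.024 ]
bushing [128.5, 258.5] 0.76 [ 0.5542 -0.3655  0.024 ]
bushing [315.4, 309.5] 0.73 [ 0.7757 -0.0406  0.024 ]
```

View pics/crop2.png

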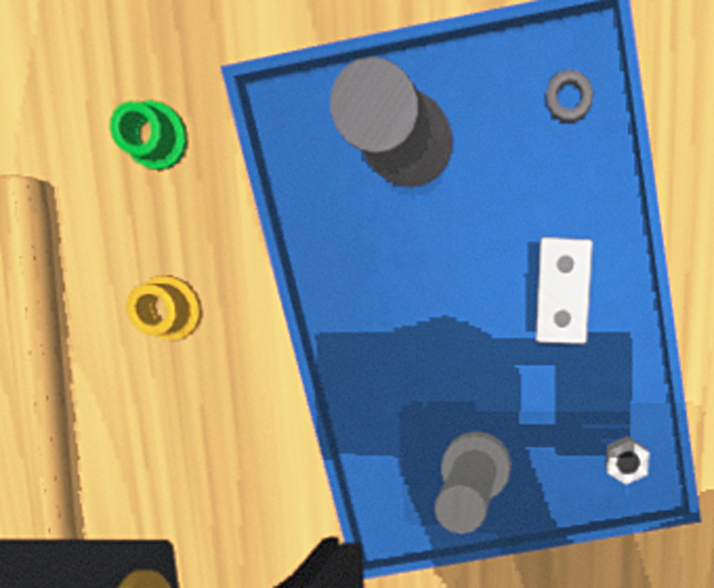

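The drift (461,508), jack (374,104) and block (565,291) are all within 3 crop pixels of where they started. The bushing is in the recess and the arm is clear, so I'm handing in.

```bash
python3 -c "
from rig import r
print(r.finish_job())"
```

```text
the job is handed in; nothing more can be done
None
```

I handed the job in at about 54 s of the 144 s allowed; no verdict came back. The bushing is in the fixture recess, about 3 mm off centre. The drift, jack and block stand upright in the tray, within about 2 mm of their starting spots by the wrist camera.

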